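# Fit the green filter slide in the lamp unit and start its clamp screw

## Robot

A 6-joint arm with a two-finger parallel gripper is mounted at the origin on the work surface. World frame = base frame: x ahead of the robot, y to its left, z up, the work surface at z = 0. Lengths are in m, angles in rad, forces in N, time in s.
With the tool pointing down it reaches from about 0.375 to 0.9 m from the base axis. Payload 3.1 kg.
Tool frame: the origin (TCP) lies at the very end of the fingers, on their centre line; the grasp point (between the pads) lies 19 mm behind it; z points along the fingers, y is the line along which they close (so a half turn about z gives the same grasp; the last joint's range is limited). The gripper opens to 85 mm and grips with 20 to 120 N. Pads are 22 mm wide; open, the fingers measure 114 mm over their backs; the gripper's body (76 mm by 85 mm) begins 54 mm behind the grasp point. The pads swing forward as they close: fully open they stand 13 mm farther back than shut.
Start: joints at [1.115, 0.527, 1.433, -0, 1.181, -0.178], TCP at [0.171, 0.601, 0.231] pointing down, gripper open.
Joint ranges: [-3.08, 3.08], [-0.75, 2.2], [0.22, 2.44], [-1.43, 4.57], [0, 2.65], [-2.85, 2.85]. Speed limits (rad/s): [2.79, 2.79, 3.14, 3.14, 3.14, 3.14].

## Interface

Orientations are given as a unit quaternion [x, y, z, w].
In Python, from station import sense, snapshot, camera_params, sign_off gives the robot as it stands.
- The arm moves only by the shell command python3 -m handwheel 'ROWS' [OPENING] [FORCE]. ROWS is JSON, a list that holds one entry, the list of rows, each a list of 4 numbers: the shift along the tool's x, y, z in units of 25 mm (1.0 is 25 mm), then the turn about the tool's z in units of 6 degrees (1.0 is 6 degrees). A call has 1 to 20 rows; each row shifts and turns the commanded pose from where the row before left it, along the tool's axes as they then stand; what a row does not reach is not made up. A row lasts 1/8 s, in which the tool goes at most 62.5 mm and 10.7 degrees, less where a joint would pass 70% of its speed; a pose out of reach is approached as far as the arm can. A call is refused whole if a number of a shift passes 1 or a number of a turn 1, either way. A call with a gripper value outside its range is refused whole. OPENING is the finger opening in mm, from 0 to 85.4, set as the call begins (- or left out, the last holds). The fingers move at their own pace and stop on an object; FORCE is the grip in N (left out, the last holds). Time passes only in rows, so rows that do not move let the fingers close. It gives the time, the measured TCP pose, the force, the opening and the grip force at its end, in the units of the state.
- sense(): the state, without advancing time (a new reading comes with each control period).
- snapshot(name): name is "side" or "top"; returns (picture, depth): 400x640x3 uint8, red, green, blue; 400x640 float32, m along the optical axis (not along the pixel's ray), 0 where there is no reading.
- camera_params(name): a dict with "mtx" (3x3 intrinsics, pixels), "D" ([k1, k2, p1, p2, k3] as OpenCV has them; the pictures are not rectified), "extrinsics" (4x4, takes a point from camera to world coordinates). Camera axes: x right, y up, looking along -z (the intrinsics and any distortion apply to the point x, -y, -z); pixel columns grow to the right and rows downward; lengths in m; the calibration is good to about 2 mm. A picture is of the moment at which its call begins. camera_params takes no time and is no camera call.
- sign_off(): hands the job in; it is judged then, once.
The state is a dict: "t": time; "q": joint angles; "qd": joint speeds; "tau": joint torques, N m; "tcp_pos": TCP position; "tool_rot": TCP orientation; "force": force on the tool from outside, world axes, zero at the start; "ft_torque": the same for the moment, N m; "finger_gap": opening from 0.0 (shut) to 1.0 (fully open); "gripper_force": force on a finger pad.
Only numpy, scipy, OpenCV 4.12 (cv2) and the standard library are available. Lean on these libraries where they do the work, as an engineer would, in place of code of your own. Each camera call takes 0.05 s, during which the arm holds its last target. There are 200 camera calls.

## Task

Take the green filter slide out of the rack and slide it all the way down into the slot of the lamp unit. Then grip the lamp unit's black clamp knob and turn it backward (counter-clockwise from above) until you notice its thread drop at the thread start, stop there, then turn it forward (clockwise) one full turn so that the thread is started, and finish while still holding the knob gripped there. Leave the orange slide in the rack and the dishes and the dropper bottle where they are.

Things in the scene. Friction and masses are not known exactly. Their poses are not given: they have to be found in the camera images.
- lamp: lamp unit fixed to the bench: white block 100 (x) x 180 (y) x 60 mm high with black cooling fins on its +x side and a black light outlet on its -x side; origin at the centre of the block's underside; z up. It turns by up to 20 degrees. In its top are the slot (45 mm toward +y from the centre) and the clamp screw (45 mm toward -y), 90 mm apart.
- slot_mouth (a point): centre of the slot's mouth, in the top face of the lamp unit, 60 mm above the bench; axes as the lamp unit. The slot is 12.5 mm (x) by 52.5 mm (y), 35 mm deep, its rim bevelled by 4 mm all round.
- slot_floor (a point): centre of the slot's floor, 25 mm above the bench, axes as the lamp unit
- green_slide: the slide to fit: flat black slab 10 mm thick (x), 50 wide (y), 75 tall (z), on edge, with a round green window and a green band round its top 14 mm; 60 g; origin at its underside's centre. It stands 20 mm deep in one of the rack's two slots (which one varies), top 85 mm above the bench. Grip its thickness near the top. Fits either way round; fully home its top is 40 mm above the lamp unit.
- orange_slide: the same kind of slide with an orange window and band, in the rack's other slot; a bystander
- rack: white block 60 (x) x 160 (y) x 30 mm high fixed to the bench, with two slots 38 mm to either side (y) of its centre, each 12.5 by 52.5 mm and 20 mm deep, in line with each other; origin at the centre of its underside
- knob: black round knurled knob of the clamp screw, 36 mm across and 24 mm high, upright axis; origin at the centre of its underside, 72 mm above the bench; its top is 96 mm above the bench. It turns but stays at this height. A white line on its top runs from the centre toward its own -x edge.
- knob_grip (a point): point on the knob's axis at half its height, 84 mm above the bench, where to grip it
- start_dot (a point): small red dot (7 mm) on the lamp unit's top, 32 mm from the knob's axis on the -x side: it marks the thread start. The drop comes as the white line, turning backward, passes this dot (0 to 8 degrees past it).
- screw (a joint): angle of the knob and screw, rad, growing clockwise seen from above (forward, screwing in); 0 where the white line points at the red dot. At the start 0.7 to 2.6, the thread not yet engaged. It can be turned back to -2.4 and forward to 9.0; it stays where it is left and needs about 0.06 N m.
- spindle (a joint): height of the brass spindle, a 9 mm pin through the knob, m; a 3 N spring pushes it down on the thread (lead 6 mm a turn). Not engaged it rides on the thread's end at 0.006 - 0.006 x screw/(2 pi): it rises as the knob turns back, and just past the start drops 6 mm to about 0. From then on it is at -0.006 x screw/(2 pi); one turn forward gives -0.006. Without the drop it stays 6 mm higher.
- pin_top (a point): top of the brass spindle; it stands 8 mm above the knob's top when the spindle joint reads 0, up to 14 mm before the drop, 2 mm after one turn forward
- red_dish: red closed culture dish, flat disc 88 mm across and 17 mm high, lying on the bench; origin at the centre of its underside; a bystander
- yellow_dish: yellow closed culture dish, flat disc 88 mm across and 17 mm high, lying on the bench; origin at the centre of its underside; a bystander
- black_dish: black closed culture dish, flat disc 88 mm across and 17 mm high, lying on the bench; origin at the centre of its underside; a bystander
- dropper: brown dropper bottle with a red cap, 32 mm across, 85 mm high, standing alone on the bench between the lamp unit and the rack, toward the back; origin under its centre; a bystander

How it is judged:
By the outcome, as a careful person would: the job done as asked, in the order asked, and still so for the second after the job is handed in, while the arm keeps its last pose, push and grip.
It also fails if it takes over 72 s, if anything falls off the work surface, if the arm or the gripper's body presses on something with over 40 N, if the wrist force passes 120 N, or if a joint passes its speed limit or range.

## Working session

There is one attempt and no reset: what is moved stays moved. The work goes in short steps, Python scripts to look and compute and a shell command to move; the robot and the scene stay as the last step left them, time stands still between calls to the robot, and variables do not carry over. Pictures are saved under pics/ and viewed, at most 10 in all, crops included, and the job is handed in when it is done.

```bash
ls; mkdir -p pics; python3 - <<'E'
from station import *
import cv2,numpy as np
s=sense();print(s)
for n in("top","side"):
    p,d=snapshot(n);cv2.imwrite(f"pics/{n}0.png",p[:,:,::-1]);np.savez(f"{n}0.npz",p=p,d=d)
    c=camera_params(n);print(n,c)
E
```

```text
pics
{'t': 0.0, 'q': array([ 1.11547267e+00,  5.28485725e-01,  1.43390637e+00, -5.52178465e-06,
        1.18139370e+00, -1.78515488e-01]), 'qd': array([-0.00045854,  0.00039816,  0.0014604 ,  0.00137055, -0.00025664,
        0.00077316]), 'tau': array([ 9.86930463e-04, -4.42346442e+01, -1.78027582e+01, -1.90784258e-04,
        8.30252218e-03, -1.24035139e-05]), 'tcp_pos': array([0.17046597, 0.60055792, 0.23032031]), 'tool_rot': array([ 1.37961515e-01,  9.90436983e-01, -1.04275461e-03, -3.39309720e-04]), 'force': array([-0.39910795,  0.31756386,  1.07244151]), 'ft_torque': array([ 0.06385902, -0.03258576, -0.04318677]), 'gripper_force': 0.0, 'finger_gap': 1.0000747286618454}
top {'mtx': array([[400.35060102,   0.        , 322.76938728],
       [  0.        , 400.35060102, 195.07909079],
       [  0.        ,   0.        ,   1.        ]]), 'D': array([-0.06989264,  0.        ,  0.        ,  0.        ,  0.        ]), 'extrinsics': array([[ 0.02063933,  0.989338  , -0.14416776,  0.38803214],
       [-0.9997864 ,  0.02057935, -0.00190746, -0.00247551],
       [ 0.00107976,  0.14417633,  0.98955142,  0.94490523],
       [ 0.        ,  0.        ,  0.        ,  1.        ]])}
side {'mtx': array([[515.9753938 ,   0.        , 312.06798775],
       [  0.        , 515.9753938 , 197.23646119],
       [  0.        ,   0.        ,   1.        ]]), 'D': array([-0.04476169,  0.        ,  0.        ,  0.        ,  0.        ]), 'extrinsics': array([[ 0.87451684,  0.24786508, -0.41687313,  0.05004937],
       [-0.48486067,  0.42657212, -0.76350924, -0.86131089],
       [-0.01142083,  0.86982707,  0.49322453,  0.64593943],
       [ 0.        ,  0.        ,  0.        ,  1.        ]])}
```

View pics/top0.png

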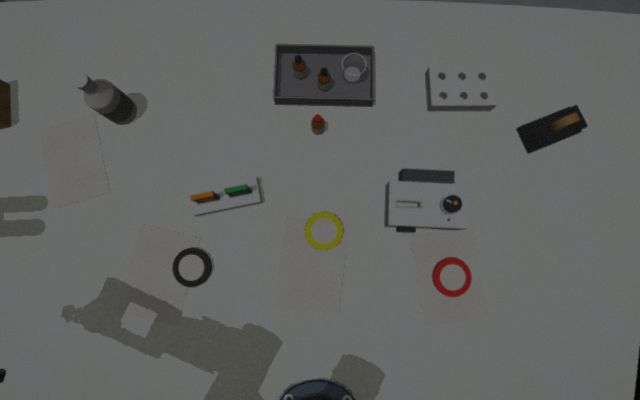

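View pics/side0.png

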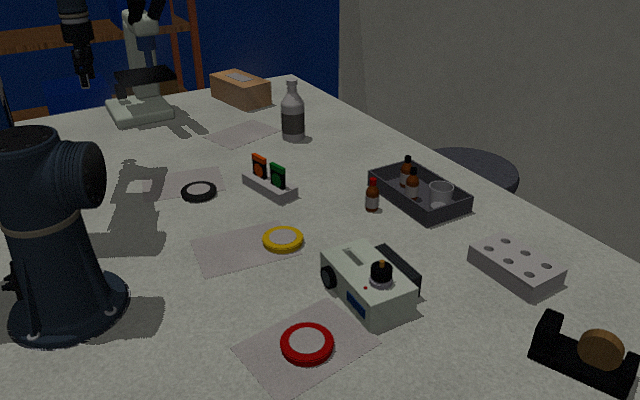

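The top view shows the green slide at about (237,189), orange at (203,197), the lamp slot at (408,204), the knob at (452,204) and the red dot at (449,220). The side view agrees: green is the slide nearer the lamp.

```bash
cat > h.py <<'E'
import numpy as np,cv2
from station import *
def rays(n,uv):
    c=camera_params(n);u=cv2.undistortPoints(np.asarray(uv,float).reshape(-1,1,2),c["mtx"],c["D"])[:,0]
    E=c["extrinsics"];r=np.c_[u[:,0],-u[:,1],-np.ones(len(u))]
    return E[:3,3],r@E[:3,:3].T
def cloud(n,d):
    v,u=np.mgrid[:400,:640];o,r=rays(n,np.c_[u.ravel(),v.ravel()])
    return (o+r*d.reshape(-1,1)).reshape(400,640,3)
def atz(n,uv,z):
    o,r=rays(n,uv);return o+r*((z-o[2])/r[:,2])[:,None]
def proj(n,X):
    c=camera_params(n);E=c["extrinsics"];p=(np.atleast_2d(X)-E[:3,3])@E[:3,:3]
    p=p*[1,-1,-1];return cv2.projectPoints(p,np.zeros(3),np.zeros(3),c["mtx"],c["D"])[0][:,0]
E
python3 - <<'E'
from h import *
for n in("top","side"):
    f=np.load(n+"0.npz");p,d=f["p"].astype(int),f["d"];W=cloud(n,d)
    hsv=cv2.cvtColor(f["p"],cv2.COLOR_RGB2HSV)
    print(n,"bench z",np.median(W[...,2][(d>0)&(abs(W[...,0]-.4)<.15)&(abs(W[...,1])<.3)]))
    def rect(nm,m):
        P=W[m];r=cv2.minAreaRect(P[:,:2].astype(np.float32));print(nm,m.sum(),"c",np.round(r[0],4),"sz",np.round(r[1],4),"ang",round(r[2],1),"mean",P.mean(0).round(4),"zmax",P[:,2].max().round(4))
    x,y,z=W[...,0],W[...,1],W[...,2]
    lam=(abs(x-.36)<.12)&(abs(y+.28)<.15)&(d>0); rk=(abs(x-.38)<.12)&(abs(y-.24)<.13)&(d>0)
    rect("lamptop",lam&(abs(z-.06)<.005)&(hsv[...,2]>100))
    rect("racktop",rk&(abs(z-.03)<.005))
    rect("knobtop",lam&(abs(z-.096)<.005)); rect("pin",lam&(z>.102)&(z<.115))
    g=(hsv[...,0]>45)&(hsv[...,0]<90)&(hsv[...,1]>110)&(hsv[...,2]>40)
    o=(hsv[...,0]>5)&(hsv[...,0]<20)&(hsv[...,1]>110)&(hsv[...,2]>40)
    for nm,m in(("green",g),("orange",o)):
        rect(nm,rk&m&(z>.035)); rect(nm+"top",rk&m&(abs(z-.085)<.004))
    r=((hsv[...,0]<6)|(hsv[...,0]>174))&(hsv[...,1]>100)&lam&(abs(z-.06)<.008)
    v,u=np.nonzero(r);print("dot",len(v),u.mean(),v.mean(),atz(n,[[u.mean(),v.mean()]],.06))
f=np.load("top0.npz")["p"];a=cv2.resize(f[160:240,370:480],None,fx=7,fy=7,interpolation=cv2.INTER_CUBIC)
cv2.imwrite("pics/lampcrop.png",cv2.convertScaleAbs(a[:,:,::-1],alpha=1.5))
E
```

```text
top bench z 0.0013982038743183267
lamptop 958 c [ 0.467  -0.2377] sz [0.179 0.029] ang 88.2 mean [ 0.4663 -0.2391  0.0604] zmax 0.0648
racktop 429 c [0.4871 0.2316] sz [0.0283 0.1487] ang 1.9 mean [0.4895 0.2511 0.0307] zmax 0.035<stdin>:7: RuntimeWarning: Mean of empty slice.
  ret = um.true_divide(
Traceback (most recent call last):
ValueError: zero-size array to reduction operation maximum which has no identity
```

```bash
cat > m.py <<'E'
from h import *
def run(n,p,d):
    W=cloud(n,d);hsv=cv2.cvtColor(p,cv2.COLOR_RGB2HSV)
    def rect(nm,m):
        P=W[m]
        if len(P)<3: print(nm,len(P));return
        r=cv2.minAreaRect(P[:,:2].astype(np.float32));print(n,nm,m.sum(),"c",np.round(r[0],4),"sz",np.round(r[1],4),"ang",round(r[2],1),"mean",P.mean(0).round(4),"zmax",P[:,2].max().round(4))
    x,y,z=W[...,0],W[...,1],W[...,2]
    lam=(abs(x-.5)<.1)&(abs(y+.24)<.13)&(d>0); rk=(abs(x-.52)<.1)&(abs(y-.23)<.13)&(d>0)
    rect("lamptop",lam&(abs(z-.06)<.006)&(hsv[...,2]>90)&(hsv[...,1]<90))
    rect("racktop",rk&(abs(z-.03)<.006)&(hsv[...,2]>90))
    rect("knobtop",lam&(abs(z-.096)<.005)); rect("pin",lam&(z>.102)&(z<.12))
    g=(hsv[...,0]>45)&(hsv[...,0]<90)&(hsv[...,1]>110)&(hsv[...,2]>40)
    o=(hsv[...,0]>5)&(hsv[...,0]<20)&(hsv[...,1]>110)&(hsv[...,2]>40)
    for nm,m in(("green",g),("orange",o)):
        rect(nm+"top",rk&m&(abs(z-.085)<.005))
    r=((hsv[...,0]<6)|(hsv[...,0]>174))&(hsv[...,1]>100)&lam&(abs(z-.06)<.008)
    v,u=np.nonzero(r)
    if len(v): print("dot",len(v),u.mean(),v.mean(),atz(n,[[u.mean(),v.mean()]],.06))
E
python3 - <<'E'
from m import *
for n in("top","side"):
    f=np.load(n+"0.npz");run(n,f["p"],f["d"])
f=np.load("top0.npz")["p"];A=f[160:240,370:480]
B=f[170:220,180:270];C=np.load("side0.npz")["p"][230:330,320:430]
im=[cv2.resize(a,(int(a.shape[1]*s),int(a.shape[0]*s)),interpolation=cv2.INTER_CUBIC) for a,s in((A,3.6),(B,3.6),(C,3.6))]
o=np.zeros((560,800,3),np.uint8);o[:288,:396]=im[0];o[:180,400:724]=im[1];o[190:550,400:796]=im[2]
cv2.imwrite("pics/crop1.png",cv2.convertScaleAbs(o[:,:,::-1],alpha=1.5))
E
```

```text
top lamptop 2975 c [ 0.5016 -0.2381] sz [0.1805 0.099 ] ang 88.4 mean [ 0.501  -0.2344  0.0602] zmax 0.0656
top racktop 1133 c [0.5152 0.2288] sz [0.059  0.1604] ang 12.5 mean [0.5135 0.2263 0.0307] zmax 0.0358
top knobtop 202 c [ 0.5    -0.2819] sz [0.0372 0.0343] ang 73.6 mean [ 0.4997 -0.2808  0.0961] zmax 0.1007
top pin 16 c [ 0.4989 -0.2814] sz [0.0078 0.0064] ang 40.4 mean [ 0.4985 -0.2813  0.1078] zmax 0.1109
top greentop 106 c [0.5233 0.19  ] sz [0.0109 0.0473] ang 11.5 mean [0.5232 0.1891 0.0858] zmax 0.0897
top orangetop 120 c [0.5065 0.2644] sz [0.0117 0.051 ] ang 12.8 mean [0.5066 0.2629 0.0857] zmax 0.0896
dot 4 448.5 219.5 [[ 0.46774551 -0.28232474  0.06      ]]
side lamptop 2570 c [ 0.5041 -0.2405] sz [0.1826 0.1073] ang 88.6 mean [ 0.4974 -0.2443  0.0613] zmax 0.0652
side racktop 344 c [0.5165 0.2235] sz [0.0615 0.1665] ang 13.2 mean [0.5099 0.2118 0.0315] zmax 0.0355
side knobtop 235 c [ 0.4977 -0.2863] sz [0.0357 0.0372] ang 21.0 mean [ 0.4962 -0.2896  0.0965] zmax 0.101
side pin 29 c [ 0.4985 -0.2858] sz [0.0092 0.0072] ang 56.0 mean [ 0.4977 -0.2873  0.107 ] zmax 0.1102
side greentop 44 c [0.5257 0.1876] sz [0.0125 0.0521] ang 13.8 mean [0.5249 0.1857 0.0865] zmax 0.0884
side orangetop 65 c [0.5066 0.2592] sz [0.0144 0.0518] ang 11.0 mean [0.5064 0.2587 0.0852] zmax 0.0894
dot 7 365.0 287.2857142857143 [[ 0.47006482 -0.28206839  0.06      ]]
```

View pics/crop1.png

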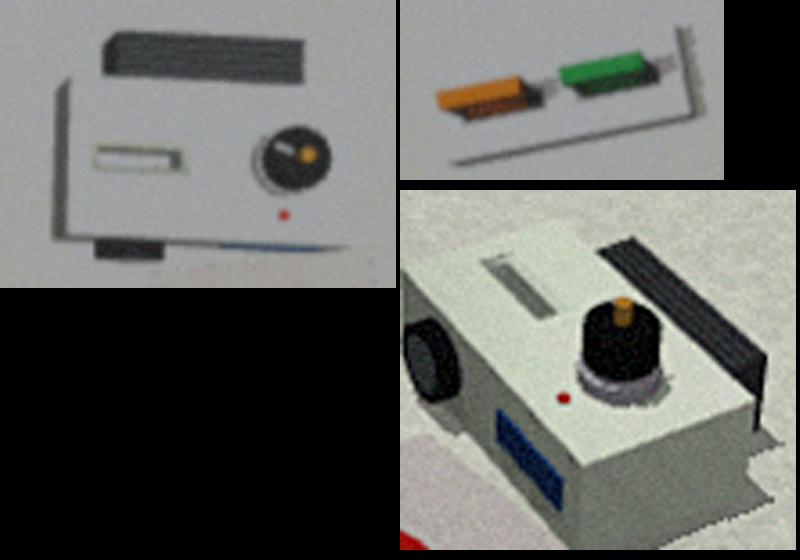

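Lamp yaw is about -1.6° and rack yaw about +12.6°. The slot is near (0.503,-0.193), the knob near (0.4995,-0.283) and the green slide near (0.524,0.189). The white line points to +y and slightly +x, so the screw angle is about 1.9–2.0. First I'll move over the green slide.

```bash
cat > goto.py <<'E'
import sys
from h import *
s=sense();p=s["tcp_pos"]
from scipy.spatial.transform import Rotation as R
M=R.from_quat(s["tool_rot"]).as_matrix();phi=np.degrees(np.arctan2(M[1,1],M[0,1]))
print("t",s["t"],"tcp",p.round(4),"phi",phi.round(2),"q6",np.degrees(s["q"][5]).round(1),"F",s["force"].round(1),"T",s["ft_torque"].round(2),"gap",round(s["finger_gap"]*85.4,1),"grip",s["gripper_force"],"tilt",M[:,2].round(3))
if len(sys.argv)>3:
    t=np.array([float(a) for a in sys.argv[1:4]])
    print("units xyz",(M.T@(t-p)/.025).round(2))
    if len(sys.argv)>4:
        f=np.radians(float(sys.argv[4]));d=(t-p)/.025
        print("turn units",(phi-float(sys.argv[4]))/6,"xy units after turn",(d[:2]@[-np.sin(f),np.cos(f)]).round(2),(d[:2]@[np.cos(f),np.sin(f)]).round(2))
E
python3 -m handwheel '[[[0,0,0,1],[0,0,0,1],[0,0,0,1],[0,0,0,1],[0,0,0,1],[0,0,0,1],[0,0,0,1],[0,0,0,1],[0,0,0,1],[0,0,0,1],[0,0,0,0.3],[0,0,0,0]]]' 45 40
python3 goto.py .5243 .189 .12 12.6
```

```text
t: 1.6
tcp_pos: [0.1707, 0.601, 0.231]
tool_rot: [0.627, 0.779, -0.0, 0.0]
force: [0.0, -0.1, -0.5]
finger_gap: 0.528
gripper_force: 0.0
t 1.6 tcp [0.1707 0.601  0.231 ] phi 12.4 q6 51.5 F [ 0.  -0.1 -0.5] T [0.01 0.01 0.01] gap 45.1 grip 0.0 tilt [-0.    -0.001 -1.   ]
units xyz [-19.13  10.28   4.45]
turn units -0.03301144497471734 xy units after turn -19.17 10.21
```

```bash
python3 -m handwheel '[[[-0.96,0.51,0.1,0],[-0.96,0.51,0.1,0],[-0.96,0.51,0.1,0],[-0.96,0.51,0.1,0],[-0.96,0.51,0.1,0],[-0.96,0.51,0.1,0],[-0.96,0.51,0.1,0],[-0.96,0.51,0.1,0],[-0.96,0.51,0.1,0],[-0.96,0.51,0.1,0],[-0.96,0.51,0.3,0],[-0.96,0.51,0.3,0],[-0.96,0.51,0.3,0],[-0.96,0.51,0.3,0],[-0.96,0.51,0.3,0],[-0.96,0.51,0.3,0],[-0.96,0.51,0.3,0],[-0.96,0.51,0.3,0],[-0.96,0.51,0.3,0],[-0.96,0.51,0.3,0]]]' >/dev/null
python3 -m handwheel '[[[0,0,0,0],[0,0,0,0]]]' >/dev/null; python3 goto.py .5243 .189 .054 12.6
python3 - <<'E'
from m import *
n="side";p,d=snapshot(n);cv2.imwrite("pics/side1.png",cv2.convertScaleAbs(cv2.resize(p[100:230,180:380,::-1],None,fx=4,fy=4,interpolation=cv2.INTER_CUBIC),alpha=1.5))
p,d=snapshot("top");run("top",p,d)
E
```

```text
t 4.35 tcp [0.5219 0.1871 0.1313] phi 12.36 q6 -4.2 F [-0.5  0.2  0.5] T [ 0.03 -0.02  0.  ] gap 44.8 grip 0.0 tilt [-0.001  0.    -1.   ]
units xyz [0.05 0.11 3.09]
turn units -0.04042108991068449 xy units after turn 0.05 0.11
top lamptop 3085 c [ 0.5167 -0.2381] sz [0.1821 0.1309] ang 89.0 mean [ 0.501  -0.234   0.0601] zmax 0.0658
top racktop 426 c [0.5261 0.1773] sz [0.0605 0.0552] ang 13.0 mean [0.5253 0.1731 0.0306] zmax 0.0344
top knobtop 204 c [ 0.5001 -0.2821] sz [0.036  0.0346] ang 82.8 mean [ 0.4997 -0.2807  0.096 ] zmax 0.101
top pin 14 c [ 0.499  -0.2818] sz [0.0072 0.0063] ang 43.6 mean [ 0.499  -0.2818  0.1076] zmax 0.1114
top greentop 59 c [0.5255 0.1794] sz [0.0105 0.0258] ang 13.2 mean [0.5249 0.1796 0.0855] zmax 0.0884
orangetop 0
dot 4 448.5 219.5 [[ 0.46774551 -0.28232474  0.06      ]]
```

View pics/side1.png

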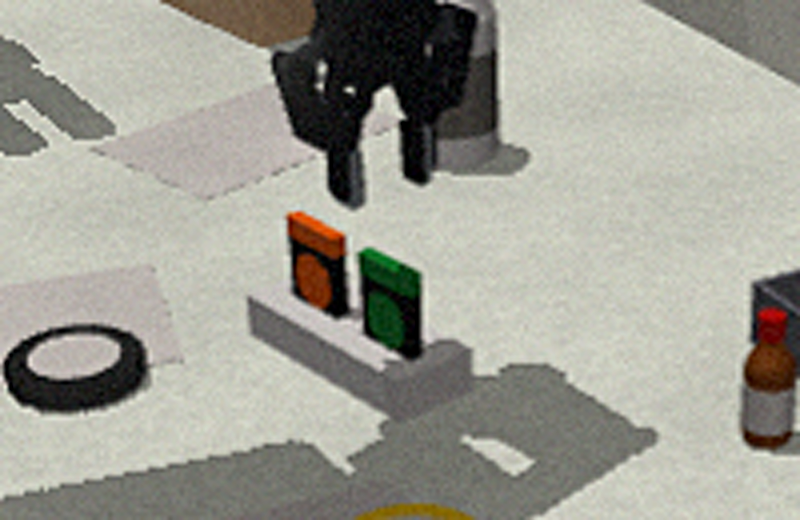

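The side view shows the open fingers above the slides, lined up with the green one, with clear space around them. Next: descend and grip.

```bash
python3 -m handwheel '[[[0.05,0.1,0.6,0],[0,0,0.7,0],[0,0,0.7,0],[0,0,0.6,0],[0,0,0.5,0],[0,0,0,0]]]' 45 40 >/dev/null; python3 goto.py .5243 .189 .054 12.6
python3 -m handwheel '[[[0,0,0,0],[0,0,0,0],[0,0,0,0],[0,0,0,0],[0,0,0,0],[0,0,0,0]]]' 0 50 >/dev/null; python3 goto.py .5243 .189 .054 12.6
```

```text
t 5.2 tcp [0.5238 0.1885 0.0526] phi 12.35 q6 -4.1 F [ 0.4 -0.7  0.1] T [ 0.03 -0.01 -0.02] gap 44.9 grip 0.0 tilt [-0.002 -0.    -1.   ]
units xyz [ 0.01  0.02 -0.05]
turn units -0.0418862641330063 xy units after turn 0.01 0.02
t 5.95 tcp [0.5251 0.1886 0.0544] phi 12.34 q6 -4.1 F [-0.7  0.4  5.2] T [0.02 0.08 0.02] gap 8.9 grip 52.77431130409241 tilt [ 0.001  0.    -1.   ]
units xyz [ 0.02 -0.03  0.02]
turn units -0.04305514491734878 xy units after turn 0.02 -0.03
```

```bash
python3 -m handwheel '[[[0,0,-0.4,0],[0,0,-0.5,0],[0,0,-0.8,0],[0,0,-0.8,0],[0,0,-0.8,0],[0,0,-0.7,0],[0,0,0,0.8],[0,0,0,0.8],[0,0,0,0.7],[0,0,0,0]]]' >/dev/null; python3 goto.py .5035 -.1935 .15 -1.6
```

```text
t 7.2 tcp [0.5245 0.1885 0.1544] phi -1.41 q6 9.7 F [ 0.4 -0.6 -0.4] T [-0.01 -0.03 -0.02] gap 9.4 grip 52.075966000556946 tilt [ 0.  0. -1.]
units xyz [-15.3   -0.46   0.17]
turn units 0.031559884100008685 xy units after turn -15.3 -0.41
```

```bash
python3 -m handwheel '[[[-0.4,0,0,0],[-0.8,0,0,0],[-0.9,-0.03,0,0],[-0.9,-0.03,0,0],[-0.9,-0.03,0,0],[-0.9,-0.03,0,0],[-0.9,-0.03,0,0],[-0.9,-0.03,0,0],[-0.9,-0.03,0,0],[-0.9,-0.03,0,0],[-0.9,-0.03,0,0],[-0.9,-0.03,0,0],[-0.9,-0.03,0,0],[-0.9,-0.03,0,0],[-0.9,-0.03,0,0],[-0.9,-0.03,0,0],[-0.8,-0.03,0,0],[-0.7,0,0,0],[0,0,0,0],[0,0,0,0]]]' >/dev/null; python3 goto.py .5035 -.1935 .15 -1.6
python3 - <<'E'
from m import *
for n in("top","side"):
    p,d=snapshot(n);W=cloud(n,d)
    hsv=cv2.cvtColor(p,cv2.COLOR_RGB2HSV);g=(hsv[...,0]>45)&(hsv[...,0]<90)&(hsv[...,1]>100)&(hsv[...,2]>30)&(d>0)&(abs(W[...,1]+.2)<.1)&(W[...,2]>.1)
    P=W[g];print(n,len(P),P.min(0),P.max(0));
    c=cv2.minAreaRect(P[:,:2].astype(np.float32));print(c)
    cv2.imwrite(f"pics/{n}2.png",cv2.convertScaleAbs(cv2.resize(p[150:250,340:500,::-1] if n=="top" else p[180:330,290:430,::-1],None,fx=4,fy=4,interpolation=cv2.INTER_CUBIC),alpha=1.5))
E
```

```text
t 9.7 tcp [ 0.5033 -0.193   0.1537] phi -1.46 q6 -31.4 F [0.5 0.4 0.2] T [-0.01  0.01  0.  ] gap 9.3 grip 52.07300841808319 tilt [-0.001  0.001 -1.   ]
units xyz [-0.02  0.01  0.15]
turn units 0.02365659051797231 xy units after turn -0.02 0.01Traceback (most recent call last):
  File "<stdin>", line 5, in <module>
    return umr_minimum(a, axis, None, out, keepdims, initial, where)
ValueError: zero-size array to reduction operation minimum which has no identity
```

```bash
python3 - <<'E'
from m import *
n="side"
p,d=snapshot(n);W=cloud(n,d)
# expected slide corners (bottom) and slot mouth from estimate, in side view
c=np.array([.5033,-.193,.11]);a=np.radians(-1.5);X=np.array([np.cos(a),np.sin(a),0]);Y=np.array([-np.sin(a),np.cos(a),0])
C=[c-.005*X+i*.025*Y+[0,0,h] for i,h in((-1,0),(1,0),(1,.075),(-1,.075))]
S=[np.array([.5035,-.1935,.06])+i*.00625*X+j*.02625*Y for i,j in((-1,-1),(-1,1),(1,1),(1,-1))]
im=cv2.resize(p[180:330,290:430,::-1],None,fx=4,fy=4,interpolation=cv2.INTER_CUBIC);im=cv2.convertScaleAbs(im,alpha=1.5)
for L,col in((C,(255,0,255)),(S,(255,128,0))):
    q=((proj(n,np.array(L))-[290,180]+.5)*4).astype(np.int32);cv2.polylines(im,[q],True,col,1)
cv2.imwrite("pics/side2.png",im)
E
```

```text
(no output)
```

View pics/side2.png

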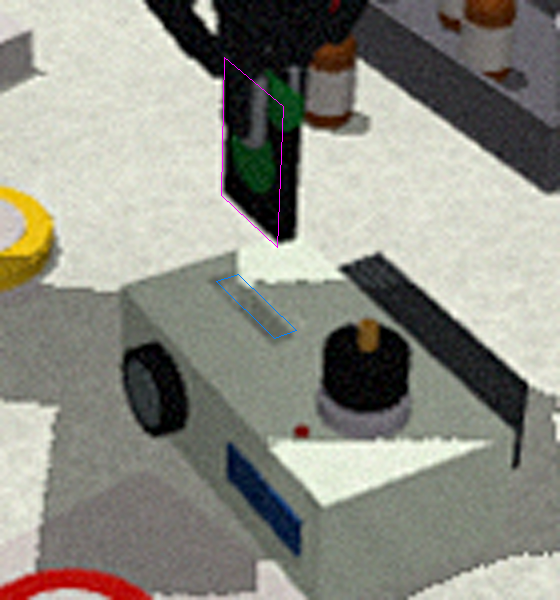

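The side view shows the slide held upright, its outline matching the prediction. The slot is right below it, within about 1 mm. Next I'll insert it.

```bash
python3 -m handwheel '[[[0,0,0.5,0],[0,0,0.6,0],[0,0,0.5,0],[0,0,0.2,0],[0,0,0.2,0],[0,0,0.2,0]]]' >/dev/null; python3 goto.py .5035 -.1935 .069 -1.6
python3 -m handwheel '[[[0,0,0.1,0],[0,0,0.1,0],[0,0,0.1,0],[0,0,0,0]]]' >/dev/null; python3 goto.py .5035 -.1935 .069 -1.6
```

```text
t 10.55 tcp [ 0.5038 -0.1939  0.0988] phi -1.46 q6 -31.4 F [ 1.  -0.3  0.2] T [-0.12  0.1   0.01] gap 9.5 grip 52.14597523212433 tilt [ 0.    -0.001 -1.   ]
units xyz [ 0.02 -0.01  1.19]
turn units 0.02406355068619685 xy units after turn 0.02 -0.01
t 11.05 tcp [ 0.5037 -0.1938  0.0912] phi -1.45 q6 -31.4 F [-1.  -2.3 -2. ] T [-0.44  0.06 -0.03] gap 9.3 grip 52.03816473484039 tilt [ 0. -0. -1.]
units xyz [ 0.01 -0.01  0.89]
turn units 0.02494135537592505 xy units after turn 0.01 -0.01
```

```bash
python3 -m handwheel '[[[0,0,0.2,0],[0,0,0.2,0],[0,0,0.2,0],[0,0,0.1,0],[0,0,0.1,0],[0,0,0,0]]]' >/dev/null; python3 goto.py .5035 -.1935 .069 -1.6
python3 -m handwheel '[[[0,0,0.05,0],[0,0,0.05,0],[0,0,0,0]]]' >/dev/null; python3 goto.py .5035 -.1935 .069 -1.6
```

```text
t 11.8 tcp [ 0.5038 -0.1938  0.071 ] phi -1.45 q6 -31.4 F [-0.4 -3.3 -1.5] T [-0.8   0.16 -0.03] gap 9.3 grip 52.07523822784424 tilt [ 0. -0. -1.]
units xyz [ 0.01 -0.01  0.08]
turn units 0.024901902128438496 xy units after turn 0.01 -0.01
t 12.175 tcp [ 0.5038 -0.1939  0.0694] phi -1.45 q6 -31.4 F [-2.5 -4.7  5.1] T [-0.73  0.51 -0.06] gap 8.9 grip 53.09529662132263 tilt [ 0.001 -0.001 -1.   ]
units xyz [ 0.02 -0.01  0.02]
turn units 0.024864309794238964 xy units after turn 0.02 -0.01
```

```bash
python3 -m handwheel '[[[0,0,0.06,0],[0,0,0.04,0],[0,0,0,0]]]' >/dev/null; python3 goto.py
python3 -m handwheel '[[[0,0,0,0],[0,0,0,0],[0,0,0,0],[0,0,-0.3,0],[0,0,-0.7,0],[0,0,-0.8,0],[0,0,-0.8,0],[0,0,-0.6,0],[0,0,0,0]]]' 45 >/dev/null; python3 goto.py .5 -.2825 .13 5
```

```text
t 12.55 tcp [ 0.5038 -0.1939  0.0693] phi -1.44 q6 -31.4 F [-6.1 -3.3 23.2] T [-0.44  1.15 -0.07] gap 8.9 grip 55.60642898082733 tilt [ 0.001 -0.001 -1.   ]
t 13.675 tcp [ 0.5044 -0.1939  0.1475] phi -1.45 q6 -31.4 F [ 0.7 -0.1 -0.8] T [-0.05  0.    0.01] gap 45.3 grip 0.0 tilt [ 0.002 -0.001 -1.   ]
units xyz [-3.55 -0.09  0.7 ]
turn units -1.075757163571977 xy units after turn -3.52 -0.48
```

```bash
python3 -m handwheel '[[[-0.6,-0.02,0,1],[-0.6,0.04,0,1],[-0.6,0.1,0,1],[-0.6,0.17,0,1],[-0.6,0.23,0,1],[-0.6,0.3,0,1],[0,0,0,1],[0,0,0,1],[0,0,0,1],[0,0,0,1],[0,0,0,1],[0,0,0,1],[0,0,0,1],[0,0,0,1],[0,0,0,1],[0,0,0,1],[0,0,0,1],[0,0,0,1],[0,0,0,1],[0,0,0,1]]]' 60 >/dev/null
python3 -m handwheel '[[[0,0,0,1],[0,0,0,1],[0,0,0,1],[0,0,0,1],[0,0,0,1],[0,0,0,0.8],[0,0,0,0]]]' >/dev/null; python3 goto.py .5005 -.2835 .065 -156
python3 - <<'E'
from m import *
p,d=snapshot("side");W=cloud("side",d);hsv=cv2.cvtColor(p,cv2.COLOR_RGB2HSV)
g=(hsv[...,0]>45)&(hsv[...,0]<90)&(hsv[...,1]>100)&(hsv[...,2]>30)&(d>0)&(abs(W[...,1]+.2)<.1)&(abs(W[...,0]-.5)<.1)
P=W[g];print(len(P),P.min(0),P.max(0))
im=cv2.resize(p[180:330,290:430,::-1],None,fx=4,fy=4,interpolation=cv2.INTER_CUBIC);cv2.imwrite("pics/side3.png",cv2.convertScaleAbs(im,alpha=1.5))
E
```

```text
t 17.05 tcp [ 0.4966 -0.2866  0.1454] phi -156.21 q6 115.1 F [-0.2  0.3 -0.1] T [-0.04  0.04 -0.  ] gap 59.6 grip 0.0 tilt [-0.001  0.001 -1.   ]
units xyz [-0.05 -0.19  3.22]
turn units -0.03437832390145464 xy units after turn -0.05 -0.19
269 [ 0.4967961  -0.22275339  0.05505173] [ 0.51075448 -0.16897451  0.10389654]
```

View pics/side3.png

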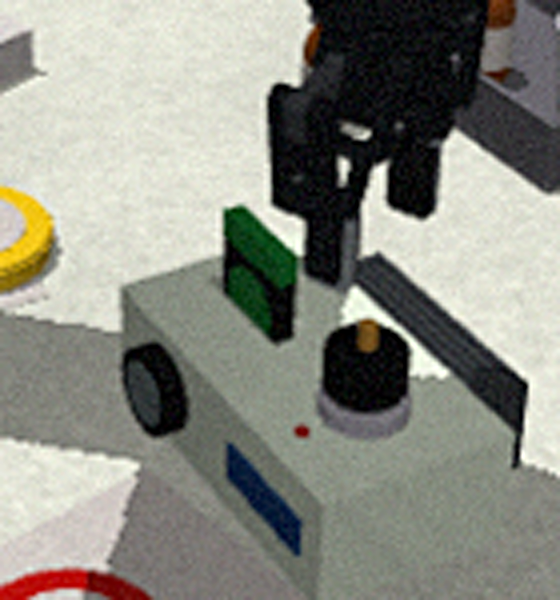

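The slide is seated upright in the slot, with its top about 40 mm above the lamp. The knob and pin are clear. The fingers are over the knob, so I'll descend and grip.

```bash
python3 -m handwheel '[[[-0.05,-0.19,0.5,0],[0,0,0.6,0],[0,0,0.6,0],[0,0,0.6,0],[0,0,0.6,0],[0,0,0,0]]]' 60 >/dev/null; python3 goto.py .5005 -.2835 .073 
python3 -m handwheel '[[[0,0,0,0],[0,0,0,0],[0,0,0,0],[0,0,0,0],[0,0,0,0]]]' 0 40 >/dev/null; python3 goto.py .5005 -.2835 .073
```

```text
t 17.85 tcp [ 0.5    -0.2833  0.0722] phi -156.26 q6 115.6 F [-0.7  0.2 -0.9] T [ 0.03 -0.04 -0.02] gap 59.9 grip 0.0 tilt [-0.002  0.002 -1.   ]
units xyz [ 0.02 -0.01 -0.03]
t 18.475 tcp [ 0.5002 -0.2846  0.0746] phi -156.21 q6 115.6 F [-4.4 -2.4  3.2] T [-0.47  0.81  0.06] gap 34.7 grip 40.1626056432724 tilt [-0.001 -0.001 -1.   ]
units xyz [-0.04 -0.03  0.06]
```

```bash
cat > pin.py <<'E'
from m import *
import sys
p,d=snapshot("side");W=cloud("side",d);hsv=cv2.cvtColor(p,cv2.COLOR_RGB2HSV)
m=(hsv[...,0]>8)&(hsv[...,0]<28)&(hsv[...,1]>120)&(hsv[...,2]>50)&(d>0)&(np.hypot(W[...,0]-.4985,W[...,1]+.286)<.012)&(W[...,2]>.09)
v,u=np.nonzero(m);print("pin px",m.sum(),"row",v.min() if len(v) else None,"z top",np.sort(W[m][:,2])[-5:].round(4),"t",sense()["t"])
if len(sys.argv)>1:
    cv2.imwrite(sys.argv[1],cv2.convertScaleAbs(cv2.resize(p[200:310,330:440,::-1],None,fx=5,fy=5,interpolation=cv2.INTER_CUBIC),alpha=1.8))
E
python3 pin.py
python3 -m handwheel '[[[0,0,0,-0.5],[0,0,0,-1],[0,0,0,-1],[0,0,0,-1],[0,0,0,-1],[0,0,0,-1],[0,0,0,-1],[0,0,0,-1],[0,0,0,-1],[0,0,0,-1],[0,0,0,-1],[0,0,0,-1],[0,0,0,-1],[0,0,0,-1],[0,0,0,-0.5],[0,0,0,0]]]' >/dev/null; python3 goto.py .5005 -.2835 .073; python3 pin.py pics/pin1.png
```

```text
pin px 8 row 261 z top [0.1017 0.1043 0.1058 0.1099 0.1103] t 18.525
t 20.525 tcp [ 0.5003 -0.2843  0.0746] phi -72.26 q6 31.6 F [-5.2 -1.9  3.7] T [-0.36  0.87  0.14] gap 34.8 grip 40.345171093940735 tilt [-0.001 -0.001 -1.   ]
units xyz [ 0.02 -0.03  0.06]
pin px 33 row 259 z top [0.1106 0.111  0.1111 0.1112 0.1119] t 20.575
```

View pics/pin1.png

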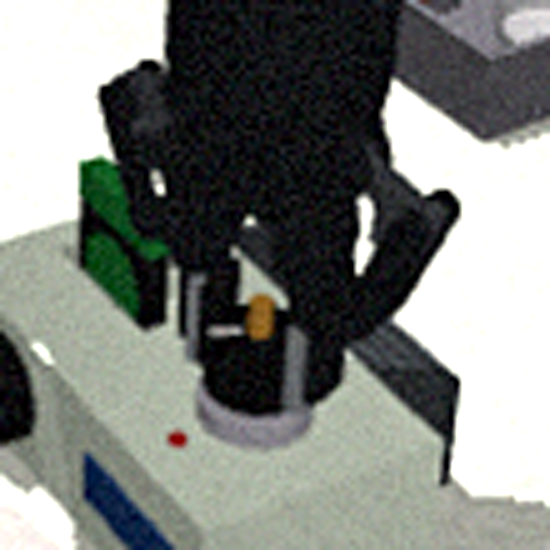

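The pin shows clearly between the fingers at about (382,262). The white line points image-left and isn't at the dot yet. I'll go on backward in small steps.

```bash
python3 - <<'E'
from h import *
P=atz("side",[[372,266.2]],.096)[0];print(P,np.degrees(np.arctan2(P[1]+.285,P[0]-.4985)))
E
python3 -m handwheel '[[[0,0,0,-1],[0,0,0,-1],[0,0,0,-1],[0,0,0,0]]]' >/dev/null; python3 goto.py; python3 pin.py
python3 -m handwheel '[[[0,0,0,-0.7],[0,0,0,0]]]' >/dev/null;  python3 pin.py
```

```text
[ 0.48697514 -0.27622938  0.096     ] 142.72821024585895
t 21.075 tcp [ 0.5003 -0.2842  0.0746] phi -54.25 q6 13.6 F [-4.8 -1.5  5.3] T [-0.37  0.85  0.07] gap 34.5 grip 40.42390286922455 tilt [-0.001 -0.001 -1.   ]
pin px 35 row 259 z top [0.1112 0.1112 0.1116 0.1117 0.1127] t 21.125
pin px 34 row 259 z top [0.1104 0.1105 0.1107 0.111  0.1111] t 21.425
```

```bash
for i in 1; do python3 -m handwheel '[[[0,0,0,-0.7],[0,0,0,-0.7],[0,0,0,0]]]' >/dev/null; python3 pin.py
python3 -m handwheel '[[[0,0,0,-0.5],[0,0,0,0]]]' >/dev/null;  python3 pin.py; done; python3 goto.py
```

```text
pin px 22 row 262 z top [0.1057 0.1058 0.1059 0.106  0.1065] t 21.85
pin px 22 row 262 z top [0.1056 0.1056 0.1058 0.1064 0.1069] t 22.15
t 22.15 tcp [ 0.5002 -0.2842  0.0746] phi -38.68 q6 -2.0 F [-6.2 -1.9  5.9] T [-0.28  0.82  0.06] gap 34.8 grip 40.47735393047333 tilt [-0.001 -0.    -1.   ]
```

```bash
python3 -m handwheel '[[[0,0,0,-0.5],[0,0,0,0]]]' >/dev/null; python3 pin.py pics/pin2.png; python3 goto.py
```

```text
pin px 22 row 262 z top [0.1051 0.1052 0.1052 0.1053 0.107 ] t 22.45
t 22.45 tcp [ 0.5002 -0.2841  0.0746] phi -35.67 q6 -5.0 F [-5.3 -0.9  5.4] T [-0.33  0.82  0.06] gap 34.9 grip 40.477489829063416 tilt [-0.001 -0.    -1.   ]
```

View pics/pin2.png

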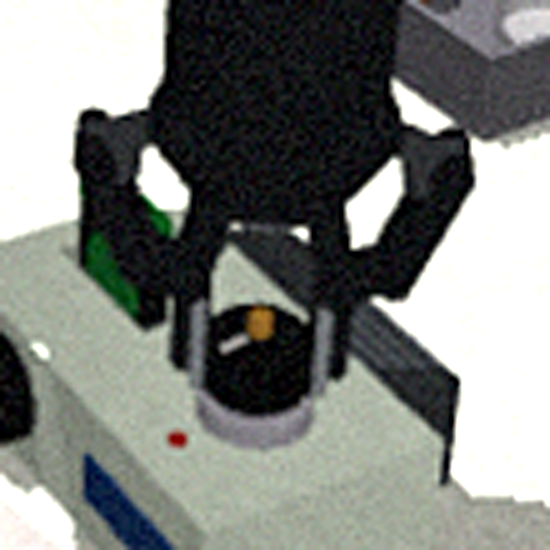

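The pin dropped about 5.5 mm (z 0.111 to 0.1055), and the white line now points toward the dot. I'll stop backward here and turn forward, with a regrasp part way.

```bash
python3 -m handwheel '[[[0,0,0,0.5],[0,0,0,1],[0,0,0,1],[0,0,0,1],[0,0,0,1],[0,0,0,1],[0,0,0,1],[0,0,0,1],[0,0,0,1],[0,0,0,1],[0,0,0,1],[0,0,0,1],[0,0,0,1],[0,0,0,0.5],[0,0,0,0]]]' >/dev/null; python3 goto.py; python3 pin.py
python3 -m handwheel '[[[0,0,0,0.5],[0,0,0,1],[0,0,0,1],[0,0,0,1],[0,0,0,1],[0,0,0,1],[0,0,0,1],[0,0,0,1],[0,0,0,1],[0,0,0,1],[0,0,0,1],[0,0,0,1],[0,0,0,1],[0,0,0,0.5],[0,0,0,0],[0,0,0,0]]]' >/dev/null; python3 goto.py; python3 pin.py
```

```text
t 24.325 tcp [ 0.5003 -0.2845  0.0746] phi -113.72 q6 73.1 F [-5.  -2.3  4.5] T [-0.52  0.91 -0.07] gap 34.9 grip 40.44159650802612 tilt [-0.001 -0.001 -1.   ]
pin px 0 row None z top [] t 24.375
t 26.375 tcp [ 0.5    -0.2846  0.0746] phi 168.3 q6 151.1 F [-6.7 -3.4  5.3] T [-0.51  1.11 -0.14] gap 34.7 grip 40.47167658805847 tilt [-0.001 -0.001 -1.   ]
pin px 20 row 263 z top [0.1028 0.1029 0.103  0.1031 0.1037] t 26.425
```

```bash
python3 -m handwheel '[[[0,0,0,0],[0,0,0,0],[0,0,0,0],[0,0,0,-1],[0,0,0,-1],[0,0,0,-1],[0,0,0,-1],[0,0,0,-1],[0,0,0,-1],[0,0,0,-1],[0,0,0,-1],[0,0,0,-1],[0,0,0,-1],[0,0,0,-1],[0,0,0,-1],[0,0,0,-1],[0,0,0,-1],[0,0,0,-1],[0,0,0,-1],[0,0,0,-1]]]' 60 >/dev/null
python3 -m handwheel '[[[0,0,0,-1],[0,0,0,-1],[0,0,0,-1],[0,0,0,-1],[0,0,0,-1],[0,0,0,-1],[0,0,0,-1],[0,0,0,-1],[0,0,0,-1],[0,0,0,-1],[0,0,0,-1],[0,0,0,-1],[0,0,0,-1],[0,0,0,-1],[0,0,0,-1],[0,0,0,-1],[0,0,0,-1],[0,0,0,-1],[0,0,0,-1],[0,0,0,-1]]]' >/dev/null
python3 -m handwheel '[[[0,0,0,-1],[0,0,0,-1],[0,0,0,-1],[0,0,0,-1],[0,0,0,-1],[0,0,0,-1],[0,0,0,-1],[0,0,0,-1],[0,0,0,-1],[0,0,0,-1],[0,0,0,-1],[0,0,0,-1],[0,0,0,-1],[0,0,0,0]]]' >/dev/null; python3 goto.py .4995 -.284 .073; python3 pin.py
python3 -m handwheel '[[[0,0,0,0],[0,0,0,0],[0,0,0,0],[0,0,0,0],[0,0,0,0]]]' 0 40 >/dev/null; python3 goto.py
```

```text
t 33.175 tcp [ 0.5012 -0.2838  0.0738] phi 108.27 q6 -148.9 F [-0.3 -0.7  0.2] T [ 0.01 -0.06  0.  ] gap 59.9 grip 0.0 tilt [ 0.  0. -1.]
units xyz [0.07 0.01 0.03]
pin px 19 row 263 z top [0.103  0.1031 0.1032 0.1034 0.1036] t 33.225
t 33.85 tcp [ 0.5011 -0.2841  0.074 ] phi 108.32 q6 -149.0 F [-0.7 -0.1  3. ] T [-0.02  0.03 -0.12] gap 35.1 grip 39.86410439014435 tilt [ 0. -0. -1.]
```

```bash
python3 -m handwheel '[[[0,0,0,0.5],[0,0,0,1],[0,0,0,1],[0,0,0,1],[0,0,0,1],[0,0,0,1],[0,0,0,1],[0,0,0,1],[0,0,0,1],[0,0,0,1],[0,0,0,1],[0,0,0,1],[0,0,0,1],[0,0,0,1],[0,0,0,1],[0,0,0,1],[0,0,0,1],[0,0,0,1],[0,0,0,1],[0,0,0,1]]]' >/dev/null; python3 goto.py
python3 -m handwheel '[[[0,0,0,1],[0,0,0,1],[0,0,0,1],[0,0,0,1],[0,0,0,1],[0,0,0,1],[0,0,0,1],[0,0,0,1],[0,0,0,1],[0,0,0,1],[0,0,0,1],[0,0,0,1],[0,0,0,1],[0,0,0,1],[0,0,0,1],[0,0,0,0],[0,0,0,0]]]' >/dev/null; python3 goto.py;python3 pin.py pics/pin3.png
```

```text
t 36.35 tcp [ 0.4999 -0.2855  0.074 ] phi -8.76 q6 -31.8 F [-4.1 -4.4  4. ] T [-0.75  0.67  0.05] gap 34.5 grip 39.91372346878052 tilt [-0.002 -0.002 -1.   ]
t 38.475 tcp [ 0.4989 -0.2842  0.074 ] phi -98.61 q6 58.0 F [-6.3 -2.3  5.1] T [-0.37  0.87 -0.1 ] gap 34.7 grip 40.194777846336365 tilt [-0.004  0.    -1.   ]
pin px 3 row 265 z top [0.0978 0.0986 0.0997] t 38.525
```

View pics/pin3.png

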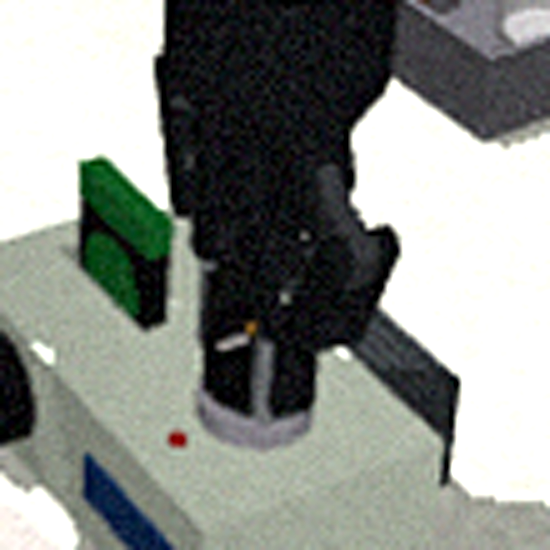

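The pin is down to about 2–3 mm above the knob. The white line is back near the dot after one full forward turn, the knob is still gripped, and the slide is home. Handing in.

```bash
python3 -c "from station import *;print(sign_off())"
```

```text
the job is handed in; nothing more can be done
None
```

The green slide is fully down in the lamp slot, and the clamp knob was turned back until its thread dropped, then one full turn forward (363° commanded). I handed the job in at about 38.5 s with the knob still gripped; the backward turn ran about 6–14° past the drop before I stopped.

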